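# Gauge the slot sawn in an ice block with stepped leaves

### The job

Find the gap of the slot in the ice block on the round turntable with the stepped gauge leaves: try them in the slot thinnest first, each lowered upright as far as it goes and left standing there, side by side, until one binds on its step at the rim of the slot. Stop there, and leave the leaves that are not needed in their shoes.

Things in the scene. Friction and masses are not known exactly. Their poses are not given: they have to be found in the camera images.
- leaf_thin: The thinnest of three wooden stepped gauge leaves: plate 110 mm tall, 40 wide. Lowest 30 mm (tip) 8 thick with a 45 degree chisel-edged foot; step on both faces, 45 degrees, from 30 to 36 mm up; body above it 20 thick: grip across this, near the top. 60 g. Starts in its own black shoe, 28 mm deep in the socket. Origin: middle of the foot's edge; x along the width, y across the thickness, z up.
- leaf_mid: The middle of three wooden stepped gauge leaves: plate 110 mm tall, 40 wide. Lowest 30 mm (tip) 20 thick with a 45 degree chisel-edged foot; step on both faces, 45 degrees, from 30 to 36 mm up; body above it 32 thick: grip across this, near the top. 90 g. Starts in its own black shoe, 28 mm deep in the socket. Origin: middle of the foot's edge; x along the width, y across the thickness, z up.
- leaf_thick: The thickest of three wooden stepped gauge leaves: plate 110 mm tall, 40 wide. Lowest 30 mm (tip) 32 thick with a 45 degree chisel-edged foot; step on both faces, 45 degrees, from 30 to 36 mm up; body above it 44 thick: grip across this, near the top. 130 g. Starts in its own black shoe, 28 mm deep in the socket. Origin: middle of the foot's edge; x along the width, y across the thickness, z up.
- slot (a point): Centre of the mouth of the slot of the block on the turntable, 80 mm above the bench; x along the slot, y across, z up. Slot: whole 160 mm length of the block, 65 deep; room for two leaves 75 mm apart. Unknown gap: foot about 33 mm below the mouth when a step binds, 65 when a leaf goes right down; a tip or body that fits has 3 mm or more of play each side. Ignore the block beside the turntable.
Mind the look-alikes: they are no part of the job. Leave any green look-alike of the leaf_thin alone.

How it is judged (in metres and radians):
On the way:
1. the thinnest leaf stands in the slot, let go, before the middle leaf has left its shoe (z of leaf_thin in the frame of slot between -0.09 and -0.025 m and x of leaf_thin in the frame of slot between -0.075 and 0.075 m and y of leaf_thin in the frame of slot between -0.014 and 0.014 m and angle between leaf_thin's own z axis and vertical below 0.35 rad and angle between the x axis of leaf_thin and the x axis of slot, either way round below 0.26 rad and contact force between leaf_thin and the fingers below 0.3 N and distance of leaf_mid from where it was at the start of the episode below 0.02 m), for 0.2 s.
At the end, for the whole second after the job is handed in: Thin leaf bound on its step in the slot (foot 25-43 mm below the mouth), other leaves within 20 mm of their starts; or thin leaf down (foot over 55 mm below), middle leaf bound on its step beside it, thick leaf within 20 mm. Upright to 17 deg (thin one down: 20), along the slot to 15 deg, at rest (((z of leaf_thin in the frame of slot between -0.043 and -0.025 m and x of leaf_thin in the frame of slot between -0.075 and 0.075 m and y of leaf_thin in the frame of slot between -0.014 and 0.014 m and angle between leaf_thin's own z axis and vertical below 0.3 rad and angle between the x axis of leaf_thin and the x axis of slot, either way round below 0.26 rad and linear speed of leaf_thin below 0.02 m/s and distance of each of leaf_mid, leaf_thick from where it was at the start of the episode below 0.02 m) or (z of leaf_thin in the frame of slot between -0.09 and -0.055 m and x of leaf_thin in the frame of slot between -0.075 and 0.075 m and y of leaf_thin in the frame of slot between -0.014 and 0.014 m and angle between leaf_thin's own z axis and vertical below 0.35 rad and angle between the x axis of each of leaf_thin, leaf_mid and the x axis of slot, either way round below 0.26 rad and linear speed of each of leaf_thin, leaf_mid below 0.02 m/s and z of leaf_mid in the frame of slot between -0.043 and -0.025 m and x of leaf_mid in the frame of slot between -0.075 and 0.075 m and y of leaf_mid in the frame of slot between -0.014 and 0.014 m and angle between leaf_mid's own z axis and vertical below 0.3 rad and distance of leaf_thick from where it was at the start of the episode below 0.02 m))); the robot touches nothing.
It fails at once if the thickest leaf, which is not needed, is pulled out or knocked over (distance of leaf_thick from where it was at the start of the episode above 0.03 m).
It also fails if it takes over 64 s, if anything falls off the work surface, if the arm or the gripper's body presses on something with over 40 N, if the wrist force passes 120 N, or if a joint passes its speed limit or range.

### The arm

A 6-joint arm with a two-finger parallel gripper is mounted at the origin on the work surface. World frame = base frame: x ahead of the robot, y to its left, z up, the work surface at z = 0. Lengths are in m, angles in degrees, forces in N, time in s.
With the tool pointing down it reaches from about 0.4 to 0.825 m from the base axis. Payload 7 kg.
Tool frame: the origin (TCP) lies between the finger pads; the fingertips stand 19 mm ahead of it and the grasp point (between the pads) is the TCP; z points along the fingers, y is the line along which they close (so a half turn about z gives the same grasp; the last joint's range is limited). The gripper opens to 88 mm and grips with 3 to 60 N. Pads are 19 mm wide; open, the fingers measure 130 mm over their backs; the gripper's body (78 mm by 193 mm) begins 47 mm behind the grasp point.
Start: joints at [-49.441, 20.546, 0.682, 0, -70.136, -16.507], TCP at [0.275, -0.616, 0.246] pointing down, gripper open.
Joint ranges: [-176.03, 176.03], [-82.01, 121.73], [-58.28, 71.71], [-173.87, 95.51], [-174.79, -0.11], [-173.66, 173.66]. Speed limits (degrees/s): [136.94, 136.94, 172.46, 180, 180, 180].

### API

Orientations are given as [roll, pitch, yaw] about the fixed x, y, z axes, in that order (R = Rz(yaw) Ry(pitch) Rx(roll)).
In Python, from plant import r gives the robot as it stands. The module is installed in compiled form; this text tells all that it offers.
- The arm moves only by the shell command python3 -m pendant 'ROWS' [OPENING] [FORCE]. ROWS is JSON, a list of rows, each a list of 6 numbers: the shift along the tool's x, y, z in mm, then the turn, a rotation vector about the tool's x, y, z in rad. In form: [[tx, ty, tz, wx, wy, wz], ...]. A call has 1 to 20 rows; each row is the pose to reach, as a shift and turn from the pose commanded when the call began, along the tool's axes at that moment; what a row does not reach only later rows make up. A row lasts 1/8 s, in which the tool goes at most 62.5 mm and 10.7 degrees, less where a joint would pass 70% of its speed; a pose out of reach is approached as far as the arm can. A call with a gripper value outside its range is refused whole. OPENING is the finger opening in mm, from 0 to 87.6, set as the call begins (- or left out, the last holds). The fingers move at their own pace and stop on an object; FORCE is the grip in N (left out, the last holds). Time passes only in rows, so rows that repeat a pose let the fingers close. It gives the time, the measured TCP pose, the force, the opening and the grip force at its end, in the units of the state.
- r.get_state(): the state, without advancing time (a new reading comes with each control period).
- r.capture(name): name is "scene" or "top" or "wrist"; returns the picture (384x512x3 uint8, red, green, blue); there is no depth.
- r.camera_params(name): a dict with "mtx" (3x3 intrinsics, pixels), "rvec" (rotation vector, rad) and "tvec" (3), from world to camera coordinates, as OpenCV has them; the wrist camera has in their place "mount" (4x4, takes a point from camera to tool coordinates, whose origin is the TCP and whose axes are the flange's). Camera axes: x right, y down, z forward; pixel columns grow to the right and rows downward; lengths in m; the calibration is good to about 2 mm. A picture is of the moment at which its call begins: read the wrist's pose just before it. camera_params takes no time and is no camera call.
- r.close_job(): hands the job in; it is judged then, once.
The state is a dict: "time_s": time; "joints": joint angles; "qd": joint speeds; "joint_torque": joint torques, N m; "tcp_pos": TCP position; "eef_rot": TCP orientation; "contact_force": force on the tool from outside, world axes, zero at the start; "moment": the same for the moment, N m; "gripper_width": finger opening in m; "gripper_force": force on a finger pad.
Only numpy, scipy, OpenCV 4.12 (cv2) and the standard library are available. Lean on these libraries where they do the work, as an engineer would, in place of code of your own. Each camera call takes 0.05 s, during which the arm holds its last target. There are 200 camera calls.

## Working session

There is one attempt and no reset: what is moved stays moved. The work goes in short steps, Python scripts to look and compute and a shell command to move; the robot and the scene stay as the last step left them, time stands still between calls to the robot, and variables do not carry over. Pictures are saved under pics/ and viewed, at most 10 in all, crops included, and the job is handed in when it is done.

```bash
mkdir -p pics; python3 - <<'E'
from plant import r
import cv2,numpy as np
s=r.get_state();print(s['time_s'],s['tcp_pos'],s['eef_rot'],s['gripper_width'])
for n in ["scene","top"]:
    im=r.capture(n);cv2.imwrite(f'pics/{n}0.png',im[:,:,::-1]);p=r.camera_params(n);print(n,p)
print(r.camera_params("wrist"))
E
```

```text
0.0 [ 0.27490492 -0.61599597  0.24463919] [ 1.79909118e+02 -8.27807592e-03 -1.55954035e+02] 0.0875610881451742
scene {'mtx': array([[463.71898058,   0.        , 256.04069057],
       [  0.        , 463.71898058, 196.62708339],
       [  0.        ,   0.        ,   1.        ]]), 'rvec': array([ 2.11133802,  0.87566728, -0.3847927 ]), 'tvec': array([-0.22902897, -0.14090034,  1.35871558])}
top {'mtx': array([[368.01696676,   0.        , 260.28284373],
       [  0.        , 368.01696676, 196.23794134],
       [  0.        ,   0.        ,   1.        ]]), 'rvec': array([ 2.18897402, -2.16961577,  0.03437618]), 'tvec': array([-0.06189943,  0.37618511,  0.88282902])}
{'mtx': array([[283.30398093,   0.        , 252.81232723],
       [  0.        , 283.30398093, 195.97952564],
       [  0.        ,   0.        ,   1.        ]]), 'mount': array([[ 8.30371236e-04, -9.57835867e-01, -2.87314744e-01,
         7.87993029e-02],
       [ 9.99999651e-01,  7.68596576e-04,  3.27799321e-04,
        -1.33466833e-03],
       [-9.31488191e-05, -2.87314916e-01,  9.57836171e-01,
        -1.39860120e-01],
       [ 0.00000000e+00,  0.00000000e+00,  0.00000000e+00,
         1.00000000e+00]])}
```

View pics/scene0.png

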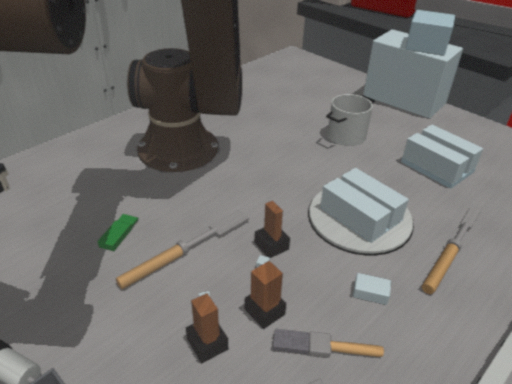

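View pics/top0.png

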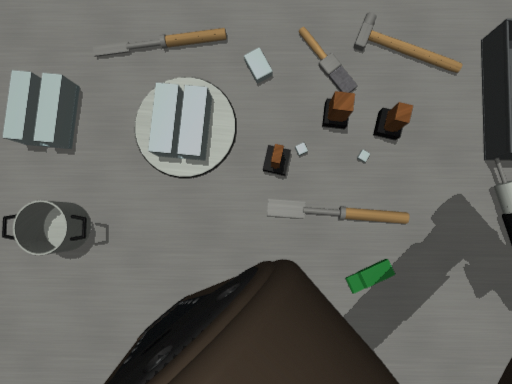

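The scene picture shows the three brown leaves in black shoes. In the top view they are at about (277,156), (340,106) and (397,118), and the slotted block on the turntable is at (181,121). The green look-alike lies at (370,276). Next I'll zoom in on both views.

```bash
python3 - <<'E'
import cv2,numpy as np
t=cv2.imread('pics/top0.png');
a=cv2.resize(t[75:175,255:415],None,fx=5,fy=5,interpolation=cv2.INTER_CUBIC)
cv2.imwrite('pics/c1.png',cv2.resize(a,(800,500)))
E
cat > h.py <<'E'
import cv2,numpy as np
from plant import r
def ray(n,uv,z,T=None):
    """pixels -> world points on plane z (T: camera->world 4x4 for wrist)"""
    p=r.camera_params(n)
    if T is None:
        R=cv2.Rodrigues(p['rvec'])[0].T; c=-R@p['tvec']
    else: R,c=T[:3,:3],T[:3,3]
    uv=np.c_[np.array(uv,float).reshape(-1,2),np.ones(np.size(uv)//2)]
    d=(R@np.linalg.inv(p['mtx'])@uv.T).T
    return c+d*((z-c[2])/d[:,2])[:,None]
def wristT():
    from scipy.spatial.transform import Rotation as Ro
    s=r.get_state();T=np.eye(4);T[:3,:3]=Ro.from_euler('xyz',s['eef_rot'],degrees=True).as_matrix();T[:3,3]=s['tcp_pos']
    return T@r.camera_params('wrist')['mount']
def tool(p):
    """world point -> offset in tool axes mm"""
    from scipy.spatial.transform import Rotation as Ro
    s=r.get_state();R=Ro.from_euler('xyz',s['eef_rot'],degrees=True).as_matrix()
    return (R.T@(np.array(p)-s['tcp_pos'])*1000).round(1)
E
```

```text
(no output)
```

View pics/c1.png

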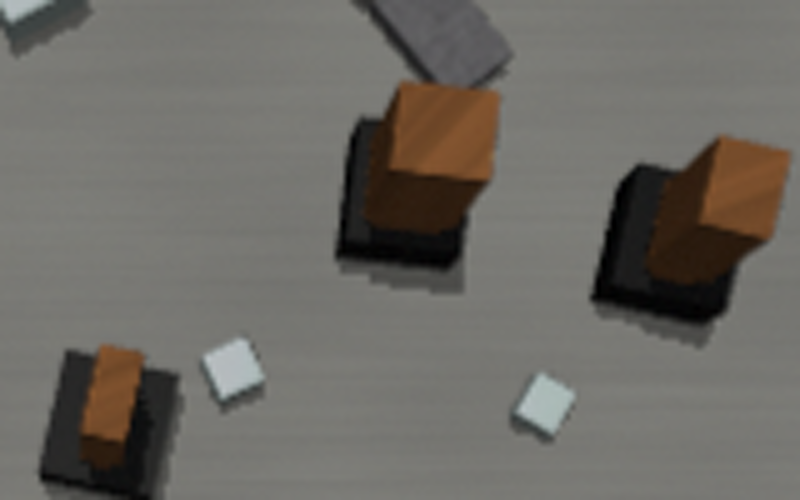

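The zoom shows the leaf top faces. The thin one's corners are (100,345), (145,350), (128,442) and (84,435). The mid one is on the right, from (720,137) to (770,238), and the thick one is in the middle.

```bash
python3 - <<'E'
import cv2,numpy as np
from h import *
for n,c in dict(thin=[(100,345),(145,350),(128,442),(84,435)],thick=[(402,84),(499,92),(486,182),(388,160)],mid=[(720,137),(790,152),(770,238),(700,222)]).items():
    for z in (.115,):
        P=ray('top',np.array(c)/5+[255,75]-.4,z)[:,:2]
        e=(P[2]+P[3]-P[0]-P[1])/2; f=(P[1]+P[2]-P[0]-P[3])/2
        print(n,P.mean(0).round(4),np.linalg.norm(e).round(4),np.linalg.norm(f).round(4),'w ang',np.degrees(np.arctan2(*e[::-1])).round(1),'t ang',np.degrees(np.arctan2(*f[::-1])).round(1))
t=cv2.imread('pics/top0.png');s=cv2.imread('pics/scene0.png')
a=cv2.resize(t[70:190,130:240],None,fx=5,fy=5,interpolation=cv2.INTER_CUBIC)
cv2.imwrite('pics/c2.png',a)
E
```

```text
thin [ 0.4638 -0.0974] 0.0401 0.0193 w ang 170.2 t ang -97.5
thick [ 0.5793 -0.2388] 0.037 0.0424 w ang 170.8 t ang -98.9
mid [ 0.5543 -0.3674] 0.0384 0.0304 w ang 166.5 t ang -102.7
```

View pics/c2.png

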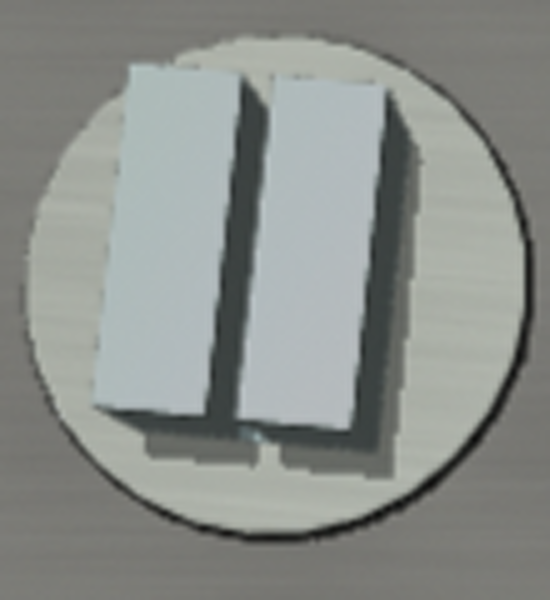

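The block has slot edges from (240,75) to (207,415) on the left and (274,77) to (238,420) on the right.

```bash
python3 - <<'E'
from h import *
P=ray('top',np.array([(240,75),(207,415),(274,77),(238,420),(131,65),(385,84),(95,407),(352,430)])/5+[130,70]-.4,.08)[:,:2]
print(P.round(4))
c=P[:4].mean(0);d=(P[1]+P[3]-P[0]-P[2])/2
print(c,np.linalg.norm(d),np.degrees(np.arctan2(*d[::-1])),'outer c',P[4:].mean(0))
n=np.array([-d[1],d[0]])/np.linalg.norm(d);print('gap',(P[2]-P[0])@n,(P[3]-P[1])@n)
print(tool([.4638,-.0974,.246]),r.get_state()['time_s'])
E
```

```text
[[0.6272 0.1314]
 [0.4701 0.1429]
 [0.6262 0.1157]
 [0.4679 0.1287]
 [0.6318 0.1819]
 [0.623  0.0647]
 [0.4735 0.1942]
 [0.4636 0.0768]]
[0.54783289 0.12969513] 0.1582014738528413 175.56726237562282 outer c [0.5479657 0.1293647]
gap 0.01570566572685793 0.014316744310950414
[-383.8  396.7   -0.8] 0.1
```

The gap is about 15 mm, wider than the thin tip and narrower than its body, so the thin leaf should bind. Moving above it.

```bash
python3 -m pendant '[[-60,62,0,0,0,0.1],[-120,124,0,0,0,0.2],[-160,165,0,0,0,0.3],[-200,207,0,0,0,0.4],[-240,248,0,0,0,0.5],[-280,289,0,0,0,0.58],[-320,331,0,0,0,0.58],[-350,362,0,0,0,0.58],[-370,383,0,0,0,0.58],[-384,397,0,0,0,0.58],[-384,397,0,0,0,0.58],[-384,397,0,0,0,0.58],[-384,397,0,0,0,0.58]]' 60
python3 - <<'E'
from h import *
T=wristT();im=r.capture('wrist');np.save('T1.npy',T)
cv2.imwrite('pics/w1.png',cv2.resize(im[:,:,::-1],(768,576),interpolation=cv2.INTER_CUBIC))
E
```

```text
time_s: 1.72
tcp_pos: [0.4636, -0.098, 0.2455]
eef_rot: [-180.0, -0.0, 170.8]
contact_force: [-0.8, -0.2, -0.2]
gripper_width: 0.0602
gripper_force: 0.0
```

View pics/w1.png

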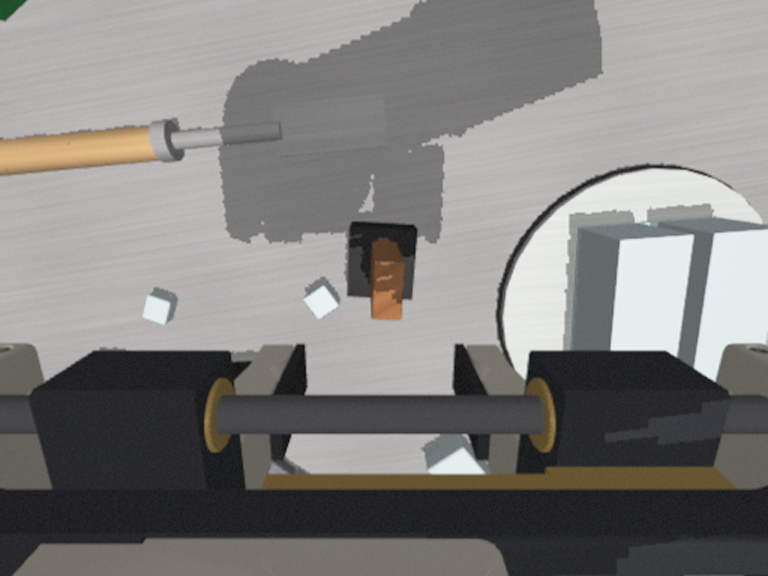

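The wrist view shows the leaf top face with corners at (377,262), (405,262), (402,319) and (371,318), between the open fingers.

```bash
python3 - <<'E'
from h import *
P=ray('wrist',np.array([(377,262),(405,262),(402,319),(372,318)])/1.5-.17,.115,np.load('T1.npy'))
e=(P[2]+P[3]-P[0]-P[1])/2;print(P.mean(0),np.linalg.norm(e),np.degrees(np.arctan2(e[1],e[0])),np.linalg.norm(P[1]-P[0]),tool(P.mean(0)))
E
```

```text
[ 0.46509875 -0.09347749  0.115     ] 0.039041773778622696 -12.704807895433454 0.018181996978696754 [ -0.7   4.7 130.5]
```

```bash
python3 -m pendant '[[0,3,30,0,0,0.026],[0,3,70,0,0,0.026],[0,3,110,0,0,0.026],[0,3,135,0,0,0.026],[0,3,145,0,0,0.026],[0,3,145,0,0,0.026]]' 60
python3 -m pendant '[[0,0,0,0,0,0],[0,0,0,0,0,0],[0,0,0,0,0,0],[0,0,0,0,0,0],[0,0,0,0,0,0],[0,0,0,0,0,0]]' 15 15
```

```text
time_s: 2.52
tcp_pos: [0.4644, -0.0947, 0.1005]
eef_rot: [-180.0, -0.0, 169.3]
contact_force: [-0.1, -0.3, 0.7]
gripper_width: 0.06
gripper_force: 0.0
time_s: 3.28
tcp_pos: [0.4645, -0.0947, 0.1007]
eef_rot: [-180.0, 0.0, 169.3]
contact_force: [-0.3, -3.2, 2.0]
gripper_width: 0.0201
gripper_force: 14.8
```

```bash
python3 -m pendant '[[0,0,-10,0,0,0],[0,0,-35,0,0,0],[0,0,-70,0,0,0],[0,0,-105,0,0,0],[0,0,-120,0,0,0],[0,0,-120,0,0,0],[0,0,-120,0,0,0]]'
python3 - <<'E'
from h import *
print(tool([.5478,.1295,.22]))
im=r.capture('top');cv2.imwrite('pics/top1.png',im[:,:,::-1])
a=r.capture('wrist');cv2.imwrite('pics/w2.png',a[:,:,::-1])
b=cv2.imread('pics/top0.png');print((cv2.absdiff(b,cv2.imread('pics/top1.png'))[70:190,130:240].max(2)>40).sum())
E
```

```text
time_s: 4.15
tcp_pos: [0.4637, -0.0943, 0.2193]
eef_rot: [-180.0, -0.1, 169.3]
contact_force: [0.0, 0.2, -0.8]
gripper_width: 0.0199
gripper_force: 15.0
[-41.2 235.5  -0.8]
10987
```

```bash
python3 -m pendant '[[-3,15,0,0,0,-0.01],[-10,55,0,0,0,-0.03],[-18,100,0,0,0,-0.06],[-26,145,0,0,0,-0.09],[-33,190,0,0,0,-0.11],[-38,220,0,0,0,-0.11],[-41,235,0,0,0,-0.11],[-41,235,0,0,0,-0.11],[-41,235,0,0,0,-0.11],[-41,235,0,0,0,-0.11]]'
python3 - <<'E'
from h import *
T=wristT();im=r.capture('wrist');np.save('T2.npy',T)
cv2.imwrite('pics/w3.png',cv2.resize(im[:,:,::-1],(768,576),interpolation=cv2.INTER_CUBIC))
E
```

```text
time_s: 5.5
tcp_pos: [0.548, 0.1281, 0.2208]
eef_rot: [180.0, 0.0, 175.6]
contact_force: [-0.5, 0.9, -0.9]
gripper_width: 0.0197
gripper_force: 15.0
```

View pics/w3.png

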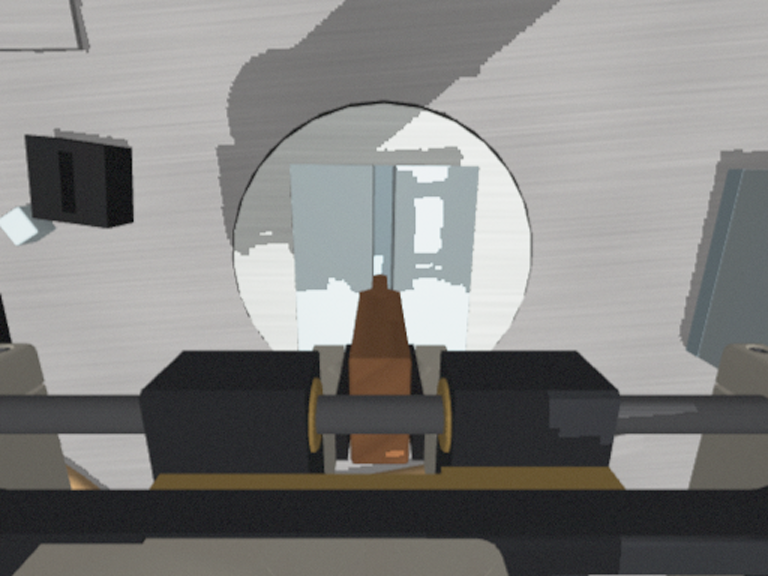

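The wrist view shows the slot mouth spanning about x = 373–395 at row 166, centred near 384. The leaf foot is at about x = 380, row 280, so the leaf is roughly 2–3 mm short in tool +y. I'll refine that.

```bash
python3 - <<'E'
from h import *
im=cv2.resize(cv2.imread('pics/w3.png'),(512,384),interpolation=cv2.INTER_AREA)
g=im.sum(2)//3
for v in (115,125,140,150,160,170,180,183,186,190): print(v,g[v,238:272])
T=np.load('T2.npy');Ti=np.linalg.inv(T);
E
```

```text
115 [168 168 167 168 170 169 169 169 170 168 141 132 150 158 161 160 159 160
 159 158 159 159 158 141 114 117 154 168 167 167 168 166 166 167]
125 [169 169 168 167 168 168 168 167 171 168 138 130 152 158 159 158 157 157
 159 157 157 158 156 133 110 125 160 169 168 168 169 169 169 169]
140 [167 168 167 166 168 167 167 167 169 165 136 136 152 157 158 157 158 157
 156 157 157 157 155 127 108 142 166 168 168 168 167 167 168 167]
150 [167 167 167 168 168 167 167 166 168 166 135 134 152 156 158 157 156 156
 157 157 157 157 144 118 107 142 165 169 167 166 167 167 167 167]
160 [168 167 168 168 168 167 167 168 170 164 134 134 152 158 156 157 156 156
 156 156 157 157 145 119 114 150 167 168 167 167 168 167 167 167]
170 [168 167 167 166 166 167 167 167 169 161 130 166 205 213 213 213 210 182
 158 156 156 156 136 114 122 154 167 167 167 169 167 166 167 168]
180 [167 167 165 166 166 166 166 168 168 160 137 210 237 238 238 235 196 161
 154 154 156 152 127 111 139 161 167 166 167 166 166 167 168 167]
183 [166 166 168 167 167 165 166 166 168 160 126 161 153 132 112 101  98 103
 117 129 150 154 128 112 140 161 166 166 167 166 167 166 167 168]
186 [166 166 166 166 168 167 167 166 167 158 107  66  63  67  67  64  64  63
  62  70 136 153 127 111 144 163 167 167 166 168 166 166 166 166]
190 [166 167 167 168 166 166 168 168 166 146  96  65  63  64  65  65  63  66
  64  68 120 148 125 108 144 164 167 168 167 166 167 167 165 166]
```

```bash
python3 - <<'E'
from h import *
T=np.load('T2.npy')
L=ray('wrist',[(247.6,115),(247.3,180)],.08,T);R=ray('wrist',[(263.8,115),(262.1,180)],.08,T)
F=ray('wrist',[(248.3,186),(257.7,186)],.128,T)
for p in (*L,*R,*F): print(tool(p))
print(np.linalg.norm(F[1]-F[0]))
E
```

```text
[ 74.4  -6.7 140.8]
[ 10.9  -7.3 140.8]
[ 74.4   8.7 140.8]
[ 10.9   7.8 140.8]
[17.1 -5.5 92.8]
[17.1  2.5 92.8]
0.007974409895552034
```

```bash
python3 -m pendant '[[0,1.8,0,0,0,0.006],[0,1.8,10,0,0,0.006],[0,1.8,25,0,0,0.006],[0,1.8,38,0,0,0.006],[0,1.8,44,0,0,0.006],[0,1.8,50,0,0,0.006],[0,1.8,55,0,0,0.006],[0,1.8,60,0,0,0.006],[0,1.8,65,0,0,0.006],[0,1.8,65,0,0,0.006]]'
python3 -c "
from h import *
im=r.capture('wrist');cv2.imwrite('pics/w4.png',im[120:300,130:380,::-1].repeat(3,0).repeat(3,1))"
```

```text
time_s: 6.8
tcp_pos: [0.5482, 0.1306, 0.1552]
eef_rot: [-180.0, -0.0, 175.3]
contact_force: [-0.7, -0.0, -0.1]
gripper_width: 0.0198
gripper_force: 15.0
```

View pics/w4.png

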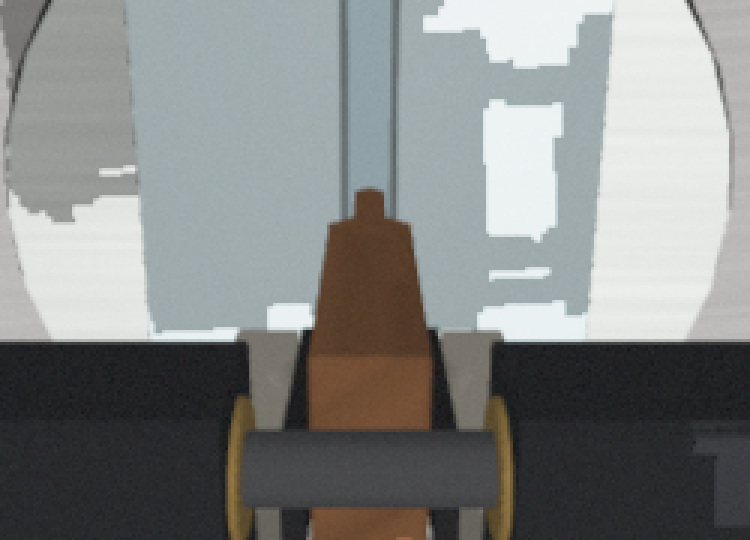

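The tip, at about (370,205), is inside the slot, which spans x = 343–397. It is centred with no contact force. Now lowering it gently until it binds.

```bash
python3 -m pendant '[[0,0,4,0,0,0],[0,0,7,0,0,0],[0,0,9,0,0,0],[0,0,10,0,0,0],[0,0,10,0,0,0]]'; python3 -m pendant '[[0,0,1,0,0,0],[0,0,2,0,0,0],[0,0,2,0,0,0]]'
```

```text
time_s: 7.48
tcp_pos: [0.5483, 0.1308, 0.1455]
eef_rot: [-180.0, -0.0, 175.3]
contact_force: [0.4, -0.3, -1.3]
gripper_width: 0.0199
gripper_force: 15.0
time_s: 7.85
tcp_pos: [0.5483, 0.1307, 0.1435]
eef_rot: [-180.0, -0.0, 175.3]
contact_force: [-0.4, 0.4, -0.5]
gripper_width: 0.0196
gripper_force: 15.0
```

```bash
python3 -m pendant '[[0,0,1,0,0,0],[0,0,2,0,0,0],[0,0,2,0,0,0]]'; python3 -m pendant '[[0,0,1,0,0,0],[0,0,2,0,0,0],[0,0,2,0,0,0]]'
```

```text
time_s: 8.22
tcp_pos: [0.5483, 0.1307, 0.1414]
eef_rot: [-180.0, -0.0, 175.3]
contact_force: [0.0, 0.2, -0.6]
gripper_width: 0.0199
gripper_force: 15.0
time_s: 8.6
tcp_pos: [0.5485, 0.1306, 0.1399]
eef_rot: [-180.0, 0.0, 175.3]
contact_force: [-0.0, -1.2, 4.1]
gripper_width: 0.0199
gripper_force: 15.0
```

Contact force is 4 N at the depth expected for the step binding. Releasing and retreating upwards.

```bash
python3 -m pendant '[[0,0,0,0,0,0],[0,0,0,0,0,0],[0,0,0,0,0,0],[0,0,0,0,0,0],[0,0,0,0,0,0],[0,0,0,0,0,0]]' 50 3 
python3 -m pendant '[[0,0,-8,0,0,0],[0,0,-30,0,0,0],[0,0,-70,0,0,0],[0,0,-110,0,0,0],[0,0,-120,0,0,0],[-40,-40,-120,0,0,0],[-80,-80,-120,0,0,0],[-80,-120,-120,0,0,0],[-80,-160,-120,0,0,0],[-80,-160,-120,0,0,0],[-80,-160,-120,0,0,0],[-80,-160,-120,0,0,0]]'
python3 - <<'E'
from h import *
a=r.capture('scene');b=r.capture('top')
A=cv2.resize(a[120:260,240:440],(600,420),interpolation=cv2.INTER_CUBIC)
B=cv2.resize(b[70:190,130:240],(200,218),interpolation=cv2.INTER_CUBIC)
o=np.zeros((420,800,3),np.uint8);o[:,:600]=A;o[:218,600:]=B
cv2.imwrite('pics/f1.png',o[:,:,::-1])
E
```

```text
time_s: 9.35
tcp_pos: [0.5483, 0.1308, 0.1396]
eef_rot: [180.0, -0.0, 175.3]
contact_force: [-0.3, -0.5, -0.7]
gripper_width: 0.0499
gripper_force: 0.0
time_s: 10.85
tcp_pos: [0.615, -0.0345, 0.2595]
eef_rot: [180.0, -0.0, 175.3]
contact_force: [-0.2, -0.4, -0.9]
gripper_width: 0.05
gripper_force: 0.0
```

View pics/f1.png

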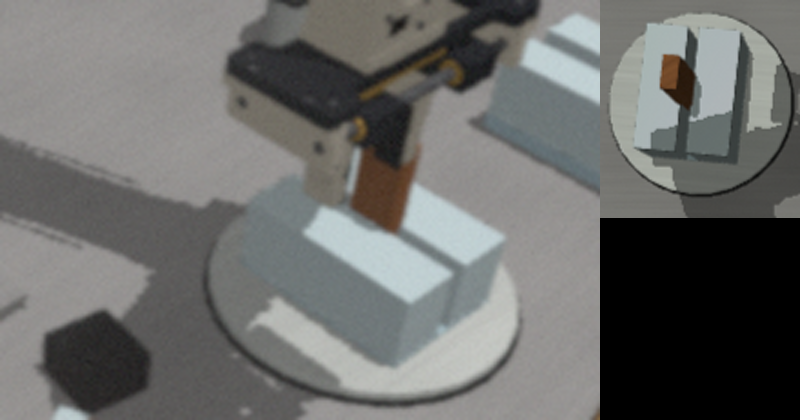

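The scene crop shows the leaf standing in the slot. In the top crop its top face is at about (670,71). Checking that it's upright.

```bash
python3 - <<'E'
from h import *
b=r.capture('top')[70:190,130:240].astype(int)
m=((b[:,:,0]-b[:,:,2]>45)&(b[:,:,0]>95)).astype(np.uint8)
n,l,st,c=cv2.connectedComponentsWithStats(m);i=1+st[1:,4].argmax()
q=np.argwhere(l==i)[:,::-1].astype(np.float32);R=cv2.minAreaRect(q)
P=ray('top',cv2.boxPoints(R)+[130,70],.157);C=P.mean(0);print(R,st[i],C.round(4),np.linalg.norm(P[1]-P[0]),np.linalg.norm(P[2]-P[1]))
e=max([P[1]-P[0],P[2]-P[1]],key=np.linalg.norm);print(np.degrees(np.arctan2(e[1],e[0])),r.get_state()['time_s'])
E
```

```text
((37.835365295410156, 38.98170471191406), (8.724091529846191, 18.331636428833008), 6.34019136428833) [ 33  30  11  19 162] [0.5475 0.1306 0.157 ] 0.038432386183241046 0.018242817983607752
-4.871244531794868 11.0
```

```bash
python3 -c "
from plant import r
print(r.close_job())"
```

```text
the job is handed in; nothing more can be done
None
```

I handed the job in at about 11 s: the slot gap measures about 15 mm, and leaf_thin is bound on its step there, standing upright and let go, with leaf_mid and leaf_thick never touched; no verdict came back.

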